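# Start the watch-parts dryer

### The arm

A 6-joint arm with a two-finger parallel gripper is mounted at the origin on the work surface. World frame = base frame: x ahead of the robot, y to its left, z up, the work surface at z = 0. Lengths are in mm, angles in rad, forces in N, time in s.
With the tool pointing down it reaches from about 400 to 925 mm from the base axis. Payload 12.5 kg.
Tool frame: the origin (TCP) lies between the finger pads; the fingertips stand 11 mm ahead of it and the grasp point (between the pads) lies 8 mm behind it; y points along the fingers, x is the direction in which the jaws open and shut, and the axes are right-handed (so a half turn about y gives the same grasp; the last joint's range is limited). The gripper opens to 95 mm and grips with 3 to 60 N. Pads are 20 mm wide; open, the fingers measure 119 mm over their backs; the gripper's body (75 mm by 180 mm) begins 59 mm behind the grasp point.
Start: joints at [-1.339, 0.491, 1.559, -0, 1.092, -0.106], TCP at [207.156, -589.688, 225.661] pointing down, gripper open.
Joint ranges: [-3.1, 3.1], [-0.84, 2.19], [0.05, 2.79], [-1.13, 4.28], [0.06, 2.93], [-2.69, 2.69]. Speed limits (rad/s): [2.22, 2.22, 2.79, 3.14, 3.14, 3.14].

### API

Orientations are given as [roll, pitch, yaw] about the fixed x, y, z axes, in that order (R = Rz(yaw) Ry(pitch) Rx(roll)).
In Python, from cell import env gives the robot as it stands.
- The arm moves only by the tool jog_arm, never from a script. Its argument "series" is a list of rows, each an object of numbers: "dx", "dy", "dz": the shift along the world's x, y, z in m; "rx", "ry", "rz": the turn, a rotation vector about the world's x, y, z in degrees; "gripper": the opening, from 0 (shut) to 1 (fully open). A call has 1 to 12 rows; each row shifts and turns the commanded pose from where the row before left it; what a row does not reach is not made up. A row lasts 1/10 s, in which the tool goes at most 50 mm and 8.59 degrees, less where a joint would pass 70% of its speed; a pose out of reach is approached as far as the arm can. A call is refused whole if a number of a shift passes 0.05 or a number of a turn 8.59, either way. A call with a gripper value outside its range is refused whole. The fingers move at their own pace and stop on an object; the grip force is fixed at half the most. Time passes only in rows, so rows that do not move let the fingers close. It gives the time, the measured TCP pose, the force and the opening at its end, in the units of the state.
- env.state(): the state, without advancing time (a new reading comes with each control period).
- env.read_camera(name): name is "scene" or "top" or "wrist"; returns the picture (400x640x3 uint8, red, green, blue); there is no depth.
- env.camera_info(name): a dict with "camera_matrix" (3x3 intrinsics, pixels), "R" (3x3) and "t" (3): a world point X has camera coordinates R X + t; the wrist camera has in their place "mount" (4x4, takes a point from camera to tool coordinates, whose origin is the TCP and whose axes are the tool frame's). Camera axes: x right, y down, z forward; pixel columns grow to the right and rows downward; lengths in mm; the calibration is good to about 2 mm. A picture is of the moment at which its call begins: read the wrist's pose just before it. camera_info takes no time and is no camera call.
- env.job_done(): hands the job in, once; it reports no verdict.
The state is a dict: "t": time; "joints": joint angles; "qvel": joint speeds; "tau": joint torques, N m; "eef_pos": TCP position; "tcp_rot": TCP orientation; "ft_force": force on the tool from outside, world axes, zero at the start; "moment": the same for the moment, N m; "opening": opening from 0.0 (shut) to 1.0 (fully open).
Only numpy, scipy, OpenCV 4.12 (cv2) and the standard library are available. Lean on these libraries where they do the work, as an engineer would, in place of code of your own. Each camera call takes 0.05 s, during which the arm holds its last target.

### The job

Set the watch-parts dryer running, using only the closed fingers: push its open tray fully home, then press the wide rocker of the power box all the way over to on, then press the large round button on top of the dryer right down and let it come back up. Do not press the small button or the two narrow rockers, and do not pick up or shift the posts, loupe and jar standing about.

Things in the scene. Friction and masses are not known exactly. Their poses are not given: they have to be found in the camera images.
- dryer: Watch-parts dryer: fixed grey metal box, 150 mm deep (its x), 180 mm wide (its y), 62 mm high. Origin at the centre of its underside, on the bench; its x axis points from its front to its back, z up. Its tray slides out of the front (-x) side; two round push buttons stand on its top, 10 mm in front of its middle, 42 mm to either side: which of them is left or right varies. The dryer may stand on the left or the right of the bench.
- tray_front (a point): Middle of the outer face of the tray's flat aluminium front panel (150 mm wide, 40 mm high, 8 mm thick; from 10 to 50 mm above the bench); this point is 30 mm above the bench and moves with the tray. Same axes as the dryer: push along +x to close.
- tray (a joint): How far the tray is out, in m: 0 = fully home (end stop; the panel then shuts against the dryer's front), 0.06 = fully out. Starts 0.03 to 0.055 out. It slides with a friction of about 2.5 N, has no spring, and stays where it is left.
- start_top (a point): Centre of the top face of the large round metal button (36 mm diameter, in a black ring of 52 mm diameter and 12 mm height) on the dryer. At rest the face is 84 mm above the bench; it sinks with the button.
- start (a joint): Travel of the large button in m: 0 = up, 0.006 = right down (end stop). Sprung: it takes about 1.5 N to start and 5 N to press right down, and comes back up when let go.
- small_top (a point): Centre of the top face of the small round metal button (16 mm diameter, in a black ring of 32 mm diameter), to be left alone; same height as the large one.
- small (a joint): Travel of the small button in m: 0 = up, 0.006 = right down.
- powerbox: Bench power box: fixed dark metal box, 100 mm deep (its x), 200 mm wide (its y), 45 mm high, origin at the centre of its underside; x points away from its front, z up. Three rocker switches 60 mm apart stand in a row along y on its top, each on a grey plate 70 by 54 mm, 9 mm high; which place has the wide one varies. The rockers' hinge lines are parallel to the row, 55 mm above the bench. It stands on the other side of the bench from the dryer.
- wide_far (a point): Point to press on the wide black rocker paddle (56 mm long along the box's x, 40 mm wide): on its top face, in the middle of its width, 20 mm from the hinge line towards the far (+x) end, which is raised while it is off, about 64 mm above the bench. It moves with the paddle and sinks about 8 mm when switched on.
- wide (a joint): Angle of the wide rocker in rad: 0 = off (far end raised, near end down), 0.4 = fully on (far end down, end stop). Starts off (0 to 0.03). Pushing straight down on the raised far end with some 2 to 5 N turns it on; it stays where it is left.
- narrow_a_far (a point): Point on the top face of the narrow rocker of the same name, 20 mm from its hinge line towards its raised far end.
- narrow_a (a joint): A narrow black rocker paddle (56 mm long, 16 mm wide) on the power box, to be left alone. Joint angle in rad: 0 = off (far end raised), 0.4 = on. It stays where it is left. Both narrow rockers start off (0 to 0.03).
- narrow_b_far (a point): Point on the top face of the narrow rocker of the same name, 20 mm from its hinge line towards its raised far end.
- narrow_b (a joint): A narrow black rocker paddle (56 mm long, 16 mm wide) on the power box, to be left alone. Joint angle in rad: 0 = off (far end raised), 0.4 = on. It stays where it is left. Both narrow rockers start off (0 to 0.03).
- post_a: Loose turned dark-wood post with a brass top, 48 mm diameter, 51 mm high, origin at the centre of its underside; leave it.
- post_b: A second post like the first; leave it.
- loupe: Loose silver-coloured loupe, 34 mm diameter, 34 mm high, origin at the centre of its underside; leave it.
- jar: Loose small amber jar with a white cap, 42 mm diameter, 55 mm high, origin at the centre of its underside; leave it.
Mind the look-alikes: they are no part of the job. Leave any pink or red look-alike of the post_b alone.

How it is judged (in metres and radians):
On the way, in this order (a step that is already met when the one before it is completed fails the run):
1. the tray is pushed fully home (within 3 mm) (value of joint tray below 0.003 m), for 0.2 s.
2. then the wide rocker is pressed over to on (value of joint wide above 0.32 rad), for 0.1 s.
3. then the large button is pressed down (at least 4 of its 6 mm) (value of joint start above 0.004 m), for 0.04 s.
At the end, for the whole second after the job is handed in: The tray is within 3 mm of fully home, the wide rocker is on (over 0.32 of its 0.4 rad), both buttons are up (within 1 mm), both narrow rockers are still off (under 0.1 rad), and the posts, loupe and jar stand upright within 15 mm of where they started (value of joint tray below 0.003 m and value of joint wide above 0.32 rad and value of joint each of start, small below 0.001 m and value of joint each of narrow_a, narrow_b below 0.1 rad and distance of each of post_a, post_b, loupe, jar from where it was at the start of the episode below 0.015 m and angle between each of post_a, post_b, loupe, jar's own z axis and vertical below 0.1 rad and linear speed of each of post_a, post_b, loupe, jar below 0.02 m/s); the robot touches nothing.
It fails at once if the wide rocker is switched on, or the large button pressed, while the tray is still open (value of joint tray above 0.006 m and (value of joint wide above 0.3 rad or value of joint start above 0.003 m)).
It fails at once if the large button is pressed before the wide rocker is on (value of joint start above 0.003 m and value of joint wide below 0.3 rad).
It fails at once if the small button is pressed (value of joint small above 0.003 m).
It fails at once if a narrow rocker is pressed (value of joint any of narrow_a, narrow_b above 0.15 rad).
It fails at once if a post, the loupe or the jar is picked up, shifted by more than 20 mm or knocked over (distance of any of post_a, post_b, loupe, jar from where it was at the start of the episode above 0.02 m or angle between any of post_a, post_b, loupe, jar's own z axis and vertical above 0.4 rad).
It also fails if it takes over 48 s, if anything falls off the work surface, if the arm or the gripper's body presses on something with over 40 N, if the wrist force passes 120 N, or if a joint passes its speed limit or range.

## Working session

There is one attempt and no reset: what is moved stays moved. The work goes in short steps, Python scripts to look and compute and a tool call to move; the robot and the scene stay as the last step left them, time stands still between calls to the robot, and variables do not carry over. Pictures are saved under pics/ and viewed, and the job is handed in when it is done.

Besides the shell and the picture viewer there is one more tool, called after "Emit:" as name([rows], argument=value, ...), one row to a line, values as JSON. jog_arm: Moves the arm, as the interface text tells. Its arguments: {"type":"object","properties":{"series":{"type":"array"}},"required":["series"]}

```bash
mkdir -p pics; python3 - <<'E'
from cell import env
import cv2
s=env.state();print(s)
for n in("scene","top"):
    i=env.camera_info(n);print(n,i)
    cv2.imwrite(f"pics/{n}0.png",cv2.cvtColor(env.read_camera(n),cv2.COLOR_RGB2BGR))
E
```

```text
{'t': 0.0, 'joints': array([-1.33858597e+00,  4.91571151e-01,  1.55945151e+00, -1.53177604e-05,
        1.09171969e+00, -1.05656919e-01]), 'qvel': array([-9.17466218e-05, -1.00361554e-03,  1.60540725e-04, -5.15747602e-05,
        8.19539070e-04,  8.58826093e-04]), 'tau': array([-4.03589456e-04, -6.12648296e+01, -2.58182627e+01,  6.92657358e-02,
        4.82325337e-02, -1.19999345e-04]), 'eef_pos': array([ 207.10174492, -589.43738851,  225.0538366 ]), 'tcp_rot': array([-1.57068859e+00,  1.14472514e-03, -1.23292193e+00]), 'ft_force': array([0.11965256, 0.01678095, 0.06532106]), 'moment': array([0.03243681, 0.03230101, 0.00135262]), 'opening': 1.001140872313958}
scene {'camera_matrix': array([[417.25699302,   0.        , 320.31232071],
       [  0.        , 417.25699302, 203.18314467],
       [  0.        ,   0.        ,   1.        ]]), 'R': array([[-0.59231087,  0.80558905, -0.01393262],
       [ 0.57757804,  0.41248177, -0.70445894],
       [-0.56175745, -0.42530586, -0.70960798]]), 't': array([ 328.85040072, -277.83179158, 1364.85477494])}
top {'camera_matrix': array([[438.71119435,   0.        , 327.12532089],
       [  0.        , 438.71119435, 205.24841603],
       [  0.        ,   0.        ,   1.        ]]), 'R': array([[-0.00597542, -0.9997781 , -0.02020014],
       [-0.98530766,  0.0093345 , -0.1705335 ],
       [ 0.17068422,  0.01888434, -0.9851448 ]]), 't': array([   9.52723382,  562.70520534, 1011.86840178])}
```

View pics/scene0.png

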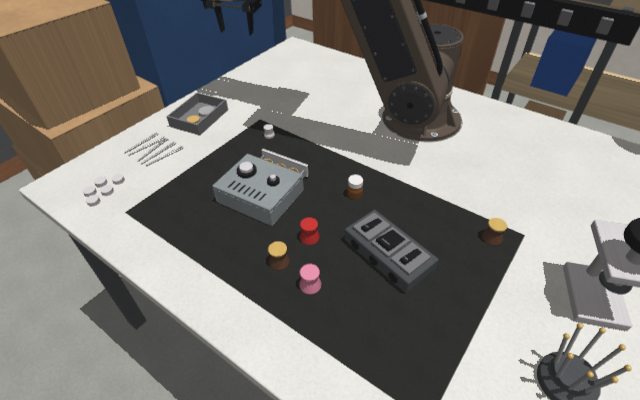

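View pics/top0.png

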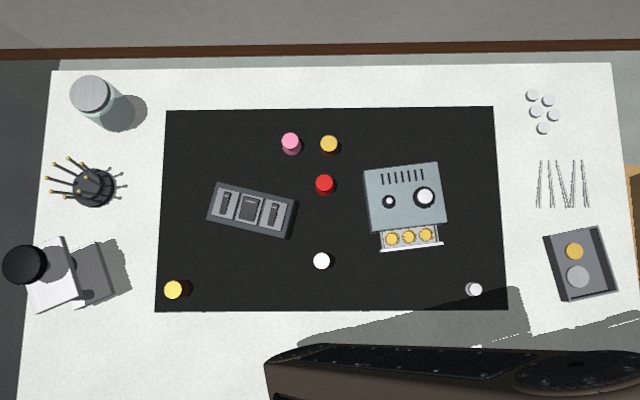

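The top view shows the dryer at about (405,195) with its tray out towards the robot, the large button at (424,196) and the small one at (389,201). The power box is at (252,210) with the wide rocker in the middle. The loupe is at (474,289), the jar at (321,261) and the posts at (173,289) and (329,144).

```bash
python3 - <<'E'
import cv2
a=cv2.imread("pics/top0.png")
cv2.imwrite("pics/c1.png",cv2.resize(a[150:260,355:455],None,fx=5.4,fy=5.4,interpolation=2))
cv2.imwrite("pics/c2.png",cv2.resize(a[175:245,200:305],None,fx=7,fy=7,interpolation=2))
E
```

```text
(no output)
```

View pics/c1.png

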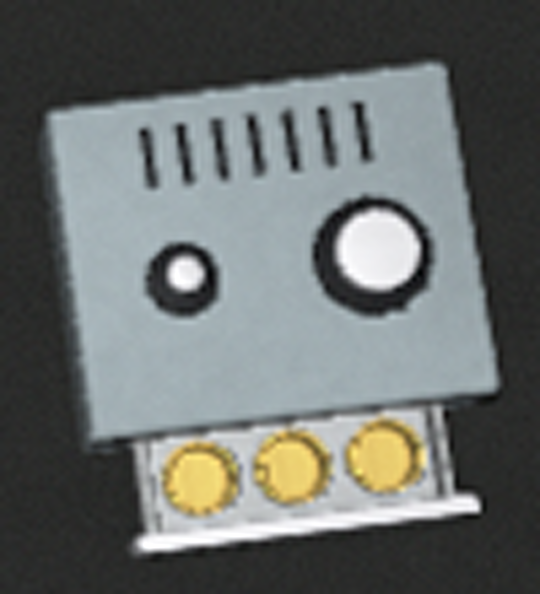

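View pics/c2.png

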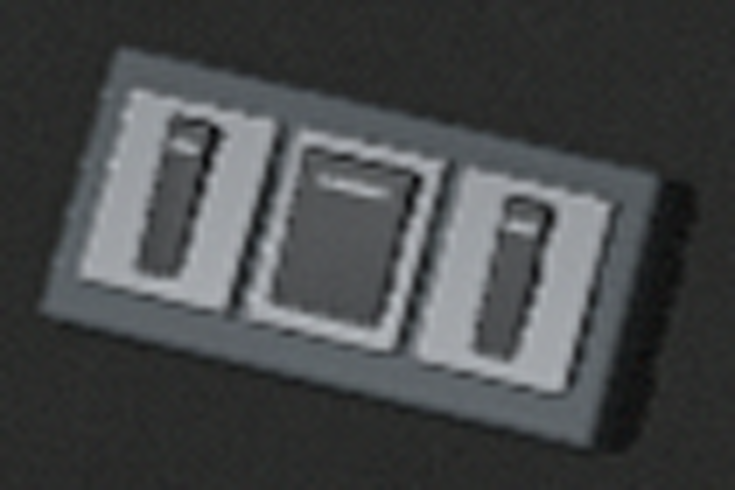

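```bash
cat > h.py <<'E'
import numpy as np
from cell import env
def ray(n,u,v,z):
    i=env.camera_info(n);K=i["camera_matrix"];R=i["R"];t=i["t"]
    c=-R.T@t;d=R.T@np.linalg.inv(K)@np.array([u,v,1.]);return c+d*(z-c[2])/d[2]
E
python3 - <<'E'
from h import *
np.set_printoptions(precision=1,suppress=True)
i=env.camera_info("top");print("cam",-i["R"].T@i["t"])
f1=lambda p,z:ray("top",355+(p[0]+.5)/5.4-.5,150+(p[1]+.5)/5.4-.5,z)
f2=lambda p,z:ray("top",200+(p[0]+.5)/7-.5,175+(p[1]+.5)/7-.5,z)
D=np.array([f1(p,62) for p in[(47,113),(443,64),(498,388),(88,441)]]);print(D,D.mean(0))
print("yawD",[np.degrees(np.arctan2(*(v[[1,0]]))) for v in (D[0]-D[3],D[1]-D[2])],[np.degrees(np.arctan2(-v[0],v[1])) for v in(D[0]-D[1],D[3]-D[2])], np.linalg.norm(D[0]-D[1]),np.linalg.norm(D[0]-D[3]))
print("large",f1((378,249),84),"small",f1((186,272),84),"ringL",f1((373,255),74))
P=[f1(p,50) for p in[(137,549),(480,506)]];print("panel",P,np.mean(P,0))
B=np.array([f2(p,45) for p in[(122,47),(657,178),(590,450),(43,312)]]);print(B,B.mean(0))
print("yawB",[np.degrees(np.arctan2(*(v[[1,0]]))) for v in (B[0]-B[3],B[1]-B[2])],[np.degrees(np.arctan2(-v[0],v[1])) for v in(B[0]-B[1],B[3]-B[2])], np.linalg.norm(B[0]-B[1]),np.linalg.norm(B[0]-B[3]))
W=[f2(p,54) for p in[(300,130),(447,155),(393,352),(245,315)]];print("wplate",np.mean(W,0),"strip",f2((353,185),64))
for n,p,z in(("jar",(321,261),55),("loupe",(474,289),34),("postA",(173,289),51),("postB",(329,144),51),("red",(324,184),51)):print(n,ray("top",*p,z))
E
```

```text
cam [ 381.8  -14.8 1093. ]
[[ 644.7  -82.9   62. ]
 [ 665.3 -260.2   62. ]
 [ 519.  -277.    62. ]
 [ 497.2  -97.8   62. ]] [ 581.5 -179.5   62. ]
yawD [np.float64(5.776075734482776), np.float64(6.563088899307005)] [np.float64(6.620049125151975), np.float64(6.925364880245295)] 178.45515743457858 148.20675592941885
large [ 577. -223.   84.] small [ 567.7 -140.    84. ] ringL [ 576.3 -222.8   74. ]
panel [array([ 450.9, -119.1,   50. ]), array([ 468.6, -269.5,   50. ])] [ 459.7 -194.3   50. ]
[[625.8 275.9  45. ]
 [577.1  87.2  45. ]
 [482.6 109.5  45. ]
 [531.9 300.   45. ]] [554.3 193.1  45. ]
yawB [np.float64(-14.367231144317289), np.float64(-13.279781936969393)] [np.float64(-14.460144862062606), np.float64(-14.539644793645676)] 194.90846063347433 96.84692730688933
wplate [555.6 193.3  54. ] strip [572.1 189.5  64. ]
jar [428.8  20.3  55. ]
loupe [ 361.7 -339.5   34. ]
postA [366.  368.6  51. ]
postB [715.8  -0.4  51. ]
red [614.8  12.4  51. ]
```

Emit:
jog_arm([
  {"dx": 0.02,"dy": 0.035,"rz": -4.3,"gripper": 0},
  {"dx": 0.02,"dy": 0.035,"rz": -4.3},
  {"dx": 0.02,"dy": 0.035,"rz": -4.3},
  {"dx": 0.02,"dy": 0.035},
  {"dx": 0.02,"dy": 0.035},
  {"dx": 0.02,"dy": 0.035},
  {"dx": 0.02,"dy": 0.035},
  {"dx": 0.02,"dy": 0.035},
  {"dx": 0.02,"dy": 0.035},
  {"dx": 0.02,"dy": 0.035},
  {"dx": 0.017,"dy": 0.042},
  {},
])

```text
$.series[0]: bad value
```

Emit:
jog_arm([
  {"dx": 0.02,"dy": 0.035,"dz": 0,"rx": 0,"ry": 0,"rz": -4.3,"gripper": 0},
  {"dx": 0.02,"dy": 0.035,"dz": 0,"rx": 0,"ry": 0,"rz": -4.3,"gripper": 0},
  {"dx": 0.02,"dy": 0.035,"dz": 0,"rx": 0,"ry": 0,"rz": -4.3,"gripper": 0},
  {"dx": 0.02,"dy": 0.035,"dz": 0,"rx": 0,"ry": 0,"rz": 0,"gripper": 0},
])

```text
t: 0.5
eef_pos: [287.6, -448.2, 225.4]
tcp_rot: [-1.571, 0.0, -1.461]
ft_force: [0.8, -0.2, -0.0]
opening: 0.72
```

Emit:
jog_arm([
  {"dx": 0.02,"dy": 0.036,"dz": 0,"rx": 0,"ry": 0,"rz": 0,"gripper": 0},
  {"dx": 0.02,"dy": 0.036,"dz": 0,"rx": 0,"ry": 0,"rz": 0,"gripper": 0},
  {"dx": 0.02,"dy": 0.036,"dz": 0,"rx": 0,"ry": 0,"rz": 0,"gripper": 0},
  {"dx": 0.02,"dy": 0.036,"dz": 0,"rx": 0,"ry": 0,"rz": 0,"gripper": 0},
  {"dx": 0.02,"dy": 0.036,"dz": 0,"rx": 0,"ry": 0,"rz": 0,"gripper": 0},
  {"dx": 0.018,"dy": 0.036,"dz": 0,"rx": 0,"ry": 0,"rz": 0,"gripper": 0},
  {"dx": 0.018,"dy": 0.035,"dz": 0,"rx": 0,"ry": 0,"rz": 0,"gripper": 0},
  {"dx": 0,"dy": 0,"dz": 0,"rx": 0,"ry": 0,"rz": 0,"gripper": 0},
])

```text
t: 1.3
eef_pos: [424.2, -195.4, 225.6]
tcp_rot: [-1.571, 0.001, -1.454]
ft_force: [-0.1, -0.5, -1.0]
opening: 0.047
```

```bash
python3 - <<'E'
from cell import env
import cv2
print(env.state()["eef_pos"],env.state()["opening"])
for n in("scene","top"):
    cv2.imwrite(f"pics/{n}1.png",cv2.cvtColor(env.read_camera(n),cv2.COLOR_RGB2BGR))
E
```

```text
[ 424.20003561 -195.40471991  225.58527835] 0.046820736087149026
```

View pics/scene1.png

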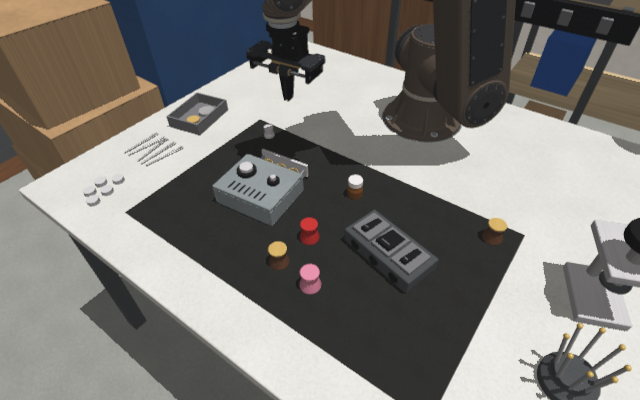

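The closed fingers, with their tip at pixel (288,98), hang in front of the tray. I'll lower them now.

Emit:
jog_arm([
  {"dx": 0,"dy": 0,"dz": -0.04,"rx": 0,"ry": 0,"rz": 0,"gripper": 0},
  {"dx": 0,"dy": 0,"dz": -0.04,"rx": 0,"ry": 0,"rz": 0,"gripper": 0},
  {"dx": 0,"dy": 0,"dz": -0.04,"rx": 0,"ry": 0,"rz": 0,"gripper": 0},
  {"dx": 0,"dy": 0,"dz": -0.04,"rx": 0,"ry": 0,"rz": 0,"gripper": 0},
  {"dx": 0,"dy": 0,"dz": -0.024,"rx": 0,"ry": 0,"rz": 0,"gripper": 0},
  {"dx": 0,"dy": 0,"dz": 0,"rx": 0,"ry": 0,"rz": 0,"gripper": 0},
])

```text
t: 2.0
eef_pos: [421.6, -199.1, 39.1]
tcp_rot: [-1.575, 0.003, -1.46]
ft_force: [-0.1, 0.6, -0.0]
opening: 0.0
```

Emit:
jog_arm([
  {"dx": 0.01,"dy": 0.001,"dz": 0,"rx": 0,"ry": 0,"rz": 0,"gripper": 0},
  {"dx": 0.01,"dy": 0.001,"dz": 0,"rx": 0,"ry": 0,"rz": 0,"gripper": 0},
  {"dx": 0.01,"dy": 0.001,"dz": 0,"rx": 0,"ry": 0,"rz": 0,"gripper": 0},
  {"dx": 0.01,"dy": 0.001,"dz": 0,"rx": 0,"ry": 0,"rz": 0,"gripper": 0},
  {"dx": 0,"dy": 0,"dz": 0,"rx": 0,"ry": 0,"rz": 0,"gripper": 0},
])

```text
t: 2.5
eef_pos: [464.8, -194.6, 42.3]
tcp_rot: [-1.569, -0.001, -1.457]
ft_force: [-0.5, -0.4, 0.1]
opening: 0.009
```

```bash
python3 - <<'E'
from cell import env
import cv2
print(env.state()["eef_pos"],env.state()["ft_force"])
a=cv2.cvtColor(env.read_camera("scene"),cv2.COLOR_RGB2BGR)[100:240,190:370]
b=cv2.cvtColor(env.read_camera("top"),cv2.COLOR_RGB2BGR)[150:290,350:470]
cv2.imwrite("pics/d1.png",cv2.hconcat([cv2.resize(a,None,fx=2.6,fy=2.6),cv2.resize(b,(320,364))]))
E
```

```text
[ 464.84409632 -194.64541729   42.32101445] [-0.5258337  -0.36009493  0.08183948]
```

View pics/d1.png

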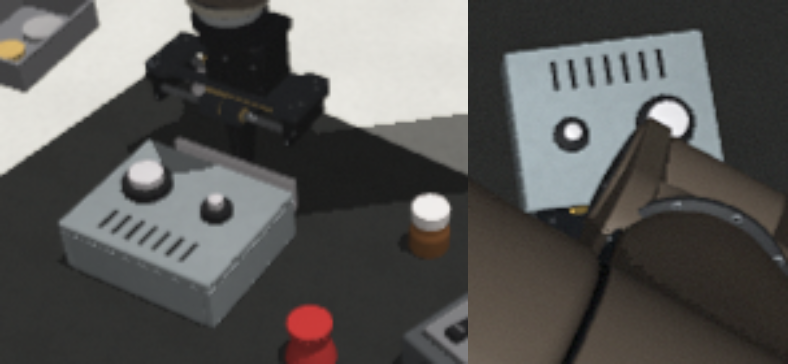

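The tray has already moved in part of the way, with the fingers behind its panel. I'll keep pushing.

Emit:
jog_arm([
  {"dx": 0.006,"dy": 0.001,"dz": 0,"rx": 0,"ry": 0,"rz": 0,"gripper": 0},
  {"dx": 0.006,"dy": 0.001,"dz": 0,"rx": 0,"ry": 0,"rz": 0,"gripper": 0},
  {"dx": 0.005,"dy": 0,"dz": 0,"rx": 0,"ry": 0,"rz": 0,"gripper": 0},
  {"dx": 0.004,"dy": 0.001,"dz": 0,"rx": 0,"ry": 0,"rz": 0,"gripper": 0},
  {"dx": 0,"dy": 0,"dz": 0,"rx": 0,"ry": 0,"rz": 0,"gripper": 0},
])

```text
t: 3.1
eef_pos: [484.8, -191.7, 41.6]
tcp_rot: [-1.57, -0.0, -1.458]
ft_force: [0.2, 0.4, 0.6]
opening: 0.009
```

Emit:
jog_arm([
  {"dx": 0.002,"dy": 0,"dz": 0,"rx": 0,"ry": 0,"rz": 0,"gripper": 0},
  {"dx": 0.002,"dy": 0,"dz": 0,"rx": 0,"ry": 0,"rz": 0,"gripper": 0},
  {"dx": 0,"dy": 0,"dz": 0,"rx": 0,"ry": 0,"rz": 0,"gripper": 0},
])

```text
t: 3.4
eef_pos: [487.1, -191.4, 41.6]
tcp_rot: [-1.573, 0.001, -1.458]
ft_force: [-6.6, -0.2, 3.6]
opening: 0.004
```

Emit:
jog_arm([
  {"dx": 0.001,"dy": 0,"dz": 0,"rx": 0,"ry": 0,"rz": 0,"gripper": 0},
  {"dx": 0.001,"dy": 0,"dz": 0,"rx": 0,"ry": 0,"rz": 0,"gripper": 0},
  {"dx": 0,"dy": 0,"dz": 0,"rx": 0,"ry": 0,"rz": 0,"gripper": 0},
])

```text
t: 3.7
eef_pos: [487.2, -191.3, 41.6]
tcp_rot: [-1.577, 0.003, -1.458]
ft_force: [-18.6, -5.3, 10.9]
opening: 0.006
```

Emit:
jog_arm([
  {"dx": 0.001,"dy": 0,"dz": 0,"rx": 0,"ry": 0,"rz": 0,"gripper": 0},
  {"dx": 0.001,"dy": 0,"dz": 0,"rx": 0,"ry": 0,"rz": 0,"gripper": 0},
  {"dx": 0,"dy": 0,"dz": 0,"rx": 0,"ry": 0,"rz": 0,"gripper": 0},
  {"dx": 0,"dy": 0,"dz": 0,"rx": 0,"ry": 0,"rz": 0,"gripper": 0},
])

```text
t: 4.1
eef_pos: [487.4, -191.2, 41.6]
tcp_rot: [-1.58, 0.004, -1.458]
ft_force: [-29.6, -9.6, 15.9]
opening: 0.006
```

The position has stopped changing while the force rises, so the tray is on its end stop. I'll back off and lift.

Emit:
jog_arm([
  {"dx": -0.01,"dy": -0.001,"dz": 0,"rx": 0,"ry": 0,"rz": 0,"gripper": 0},
  {"dx": -0.02,"dy": -0.002,"dz": 0,"rx": 0,"ry": 0,"rz": 0,"gripper": 0},
  {"dx": -0.01,"dy": -0.001,"dz": 0.02,"rx": 0,"ry": 0,"rz": 0,"gripper": 0},
  {"dx": 0,"dy": 0,"dz": 0.04,"rx": 0,"ry": 0,"rz": 0,"gripper": 0},
  {"dx": 0,"dy": 0,"dz": 0.04,"rx": 0,"ry": 0,"rz": 0,"gripper": 0},
  {"dx": 0,"dy": 0,"dz": 0.04,"rx": 0,"ry": 0,"rz": 0,"gripper": 0},
  {"dx": 0,"dy": 0.02,"dz": 0.02,"rx": 0,"ry": 0,"rz": 0,"gripper": 0},
  {"dx": 0,"dy": 0.04,"dz": 0,"rx": 0,"ry": 0,"rz": -5.2,"gripper": 0},
  {"dx": 0.01,"dy": 0.04,"dz": 0,"rx": 0,"ry": 0,"rz": -5.2,"gripper": 0},
  {"dx": 0.01,"dy": 0.04,"dz": 0,"rx": 0,"ry": 0,"rz": -5.2,"gripper": 0},
  {"dx": 0.02,"dy": 0.04,"dz": 0,"rx": 0,"ry": 0,"rz": -5.2,"gripper": 0},
  {"dx": 0.02,"dy": 0.04,"dz": 0,"rx": 0,"ry": 0,"rz": 0,"gripper": 0},
])

```text
t: 5.3
eef_pos: [512.9, 26.1, 202.1]
tcp_rot: [-1.569, 0.0, -1.825]
ft_force: [0.3, -1.1, 0.4]
opening: 0.005
```

```bash
python3 - <<'E'
from cell import env
import cv2
s=env.state();print(s["eef_pos"],s["ft_force"],s["joints"])
a=cv2.cvtColor(env.read_camera("scene"),cv2.COLOR_RGB2BGR)
b=cv2.cvtColor(env.read_camera("top"),cv2.COLOR_RGB2BGR)[100:310,350:510]
cv2.imwrite("pics/scene2.png",a)
cv2.imwrite("pics/e1.png",cv2.resize(b,None,fx=2.8,fy=2.8))
E
```

```text
[512.86839547  26.08097598 202.08448941] [ 0.34213889 -1.12333767  0.4208239 ] [-7.79066807e-02  3.61284884e-01  1.85826742e+00  8.34956123e-05
  9.20491014e-01  1.74661932e+00]
```

View pics/scene2.png

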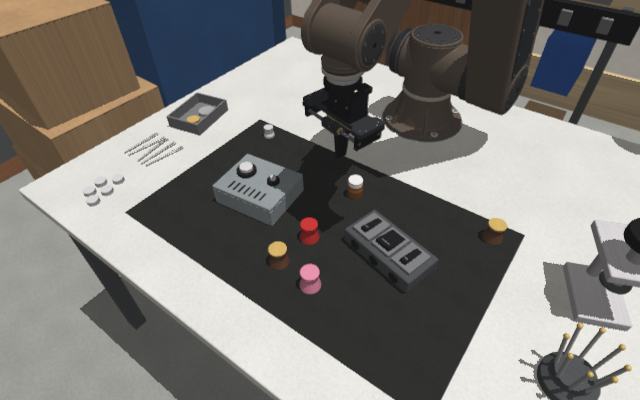

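View pics/e1.png

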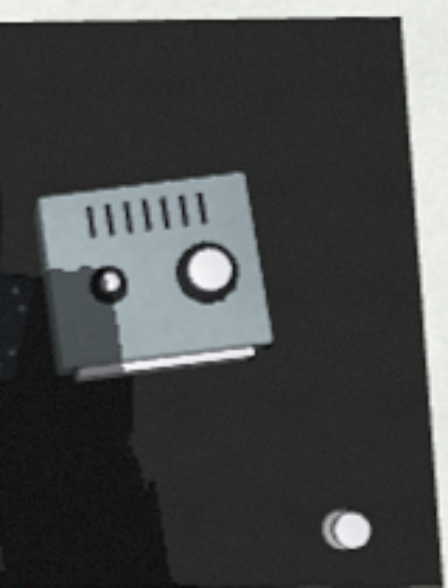

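The tray panel (at (165,362) in the crop) lies flush against the dryer, and the objects have not moved. Next is the rocker.

Emit:
jog_arm([
  {"dx": 0.015,"dy": 0.04,"dz": 0,"rx": 0,"ry": 0,"rz": 0,"gripper": 0},
  {"dx": 0.016,"dy": 0.04,"dz": 0,"rx": 0,"ry": 0,"rz": 0,"gripper": 0},
  {"dx": 0.016,"dy": 0.04,"dz": 0,"rx": 0,"ry": 0,"rz": 0,"gripper": 0},
  {"dx": 0.016,"dy": 0.036,"dz": 0,"rx": 0,"ry": 0,"rz": 0,"gripper": 0},
  {"dx": 0,"dy": 0,"dz": -0.04,"rx": 0,"ry": 0,"rz": 0,"gripper": 0},
  {"dx": 0,"dy": 0,"dz": -0.04,"rx": 0,"ry": 0,"rz": 0,"gripper": 0},
  {"dx": 0,"dy": 0,"dz": -0.02,"rx": 0,"ry": 0,"rz": 0,"gripper": 0},
  {"dx": 0,"dy": 0,"dz": 0,"rx": 0,"ry": 0,"rz": 0,"gripper": 0},
  {"dx": 0,"dy": 0,"dz": 0,"rx": 0,"ry": 0,"rz": 0,"gripper": 0},
])

```text
t: 6.3
eef_pos: [575.6, 180.0, 102.2]
tcp_rot: [-1.57, 0.0, -1.821]
ft_force: [0.4, -0.4, -0.2]
opening: 0.003
```

```bash
python3 - <<'E'
from cell import env
import cv2
s=env.state();print(s["eef_pos"],s["ft_force"],s["joints"])
a=cv2.cvtColor(env.read_camera("scene"),cv2.COLOR_RGB2BGR)[160:310,310:470]
b=cv2.cvtColor(env.read_camera("wrist"),cv2.COLOR_RGB2BGR)
cv2.imwrite("pics/f1.png",cv2.resize(a,None,fx=4,fy=4,interpolation=2))
cv2.imwrite("pics/w1.png",b)
E
```

```text
[575.57359214 180.04105582 102.2385188 ] [ 0.39756049 -0.38618912 -0.22475412] [ 1.93676624e-01  6.04515357e-01  1.73382435e+00 -2.48761614e-05
  8.02820510e-01  2.01516598e+00]
```

View pics/f1.png

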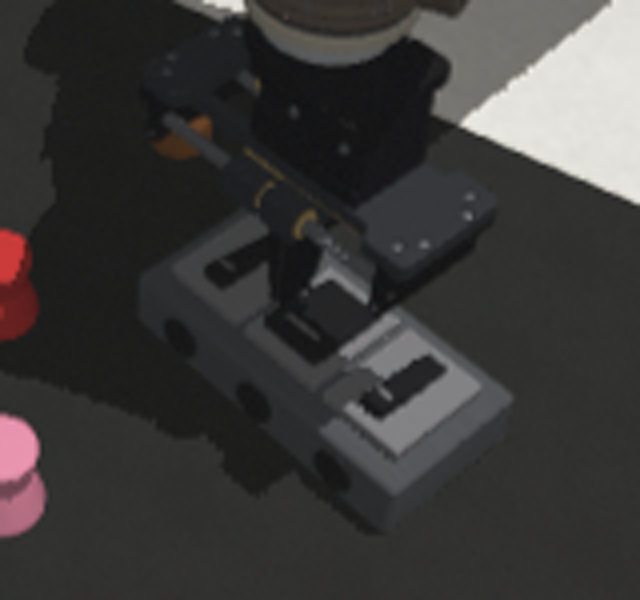

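View pics/w1.png

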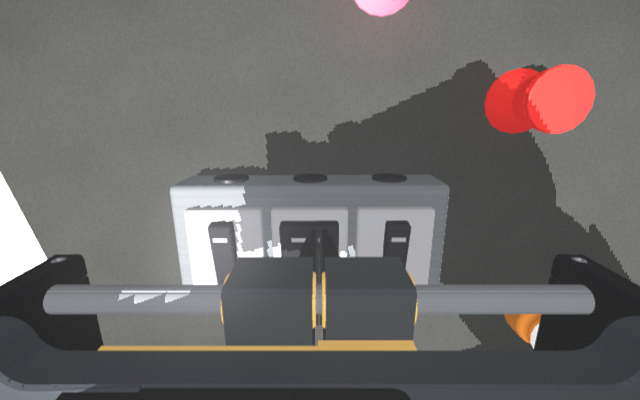

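The scene crop shows the tip above the wide paddle but about 8 mm too far towards -y, and the wrist view agrees. I'll correct that and then press.

Emit:
jog_arm([
  {"dx": 0,"dy": 0.008,"dz": 0,"rx": 0,"ry": 0,"rz": 0,"gripper": 0},
  {"dx": 0,"dy": 0,"dz": -0.01,"rx": 0,"ry": 0,"rz": 0,"gripper": 0},
  {"dx": 0,"dy": 0,"dz": -0.01,"rx": 0,"ry": 0,"rz": 0,"gripper": 0},
  {"dx": 0,"dy": 0,"dz": 0,"rx": 0,"ry": 0,"rz": 0,"gripper": 0},
])

```text
t: 6.8
eef_pos: [574.4, 188.2, 80.0]
tcp_rot: [-1.573, -0.001, -1.821]
ft_force: [-0.5, -0.2, 0.0]
opening: 0.005
```

Emit:
jog_arm([
  {"dx": 0,"dy": 0,"dz": -0.004,"rx": 0,"ry": 0,"rz": 0,"gripper": 0},
  {"dx": 0,"dy": 0,"dz": -0.003,"rx": 0,"ry": 0,"rz": 0,"gripper": 0},
  {"dx": 0,"dy": 0,"dz": -0.002,"rx": 0,"ry": 0,"rz": 0,"gripper": 0},
  {"dx": 0,"dy": 0,"dz": 0,"rx": 0,"ry": 0,"rz": 0,"gripper": 0},
])

```text
t: 7.2
eef_pos: [575.2, 188.2, 72.5]
tcp_rot: [-1.571, -0.0, -1.821]
ft_force: [-0.9, -0.5, -0.3]
opening: 0.002
```

Emit:
jog_arm([
  {"dx": 0,"dy": 0,"dz": -0.002,"rx": 0,"ry": 0,"rz": 0,"gripper": 0},
  {"dx": 0,"dy": 0,"dz": -0.002,"rx": 0,"ry": 0,"rz": 0,"gripper": 0},
  {"dx": 0,"dy": 0,"dz": 0,"rx": 0,"ry": 0,"rz": 0,"gripper": 0},
])

```text
t: 7.5
eef_pos: [575.8, 188.3, 69.0]
tcp_rot: [-1.569, 0.0, -1.821]
ft_force: [3.1, -2.2, 3.0]
opening: 0.004
```

Emit:
jog_arm([
  {"dx": 0,"dy": 0,"dz": -0.001,"rx": 0,"ry": 0,"rz": 0,"gripper": 0},
  {"dx": 0,"dy": 0,"dz": -0.001,"rx": 0,"ry": 0,"rz": 0,"gripper": 0},
  {"dx": 0,"dy": 0,"dz": 0,"rx": 0,"ry": 0,"rz": 0,"gripper": 0},
])

```text
t: 7.8
eef_pos: [576.0, 188.3, 68.4]
tcp_rot: [-1.568, 0.001, -1.821]
ft_force: [-0.8, -3.6, 18.9]
opening: 0.004
```

Emit:
jog_arm([
  {"dx": 0,"dy": 0,"dz": -0.001,"rx": 0,"ry": 0,"rz": 0,"gripper": 0},
  {"dx": 0,"dy": 0,"dz": 0,"rx": 0,"ry": 0,"rz": 0,"gripper": 0},
  {"dx": 0,"dy": 0,"dz": 0,"rx": 0,"ry": 0,"rz": 0,"gripper": 0},
])

```text
t: 8.1
eef_pos: [576.0, 188.3, 68.2]
tcp_rot: [-1.568, 0.001, -1.821]
ft_force: [-4.3, -4.6, 26.5]
opening: 0.005
```

Emit:
jog_arm([
  {"dx": 0,"dy": 0,"dz": 0.01,"rx": 0,"ry": 0,"rz": 0,"gripper": 0},
  {"dx": 0,"dy": 0,"dz": 0.03,"rx": 0,"ry": 0,"rz": 0,"gripper": 0},
  {"dx": 0,"dy": 0,"dz": 0.04,"rx": 0,"ry": 0,"rz": 0,"gripper": 0},
  {"dx": 0,"dy": 0,"dz": 0.03,"rx": 0,"ry": 0,"rz": 0,"gripper": 0},
  {"dx": 0,"dy": -0.04,"dz": 0,"rx": 0,"ry": 0,"rz": 0,"gripper": 0},
  {"dx": 0,"dy": -0.04,"dz": 0,"rx": 0,"ry": 0,"rz": 0,"gripper": 0},
  {"dx": 0,"dy": -0.04,"dz": 0,"rx": 0,"ry": 0,"rz": 0,"gripper": 0},
  {"dx": 0,"dy": -0.04,"dz": 0,"rx": 0,"ry": 0,"rz": 0,"gripper": 0},
  {"dx": 0,"dy": -0.04,"dz": 0,"rx": 0,"ry": 0,"rz": 0,"gripper": 0},
  {"dx": 0,"dy": -0.04,"dz": 0,"rx": 0,"ry": 0,"rz": 0,"gripper": 0},
  {"dx": 0,"dy": 0,"dz": 0,"rx": 0,"ry": 0,"rz": 0,"gripper": 0},
])

```text
t: 9.2
eef_pos: [574.8, -55.4, 175.3]
tcp_rot: [-1.572, -0.0, -1.825]
ft_force: [0.3, 0.9, 0.2]
opening: 0.003
```

```bash
python3 - <<'E'
from cell import env
import cv2
s=env.state();print(s["eef_pos"],s["ft_force"],s["joints"])
cv2.imwrite("pics/scene3.png",cv2.cvtColor(env.read_camera("scene"),cv2.COLOR_RGB2BGR))
a=cv2.imread("pics/scene3.png")[200:300,335:445]
o=cv2.imread("pics/scene2.png")[200:300,335:445]
b=cv2.cvtColor(env.read_camera("top"),cv2.COLOR_RGB2BGR)
cv2.imwrite("pics/top3.png",b)
cv2.imwrite("pics/f2.png",cv2.resize(cv2.hconcat([o,a]),None,fx=3.6,fy=3.6,interpolation=2))
E
```

```text
[574.78047851 -55.36960424 175.33406753] [0.31648384 0.91809893 0.21052885] [-2.10210335e-01  4.79879441e-01  1.73422437e+00 -5.45047967e-04
  9.28340286e-01  1.61513216e+00]
```

View pics/f2.png

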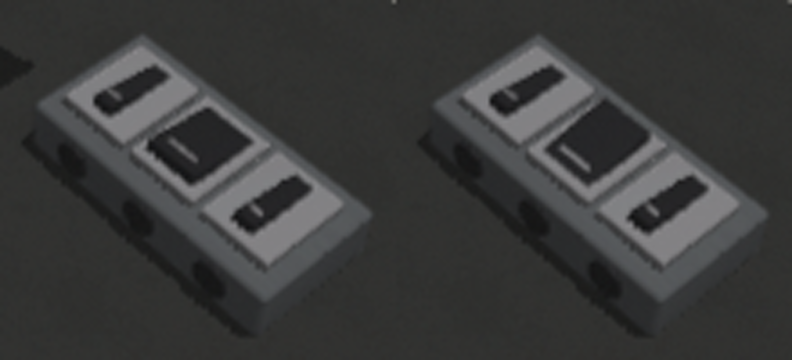

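View pics/top3.png

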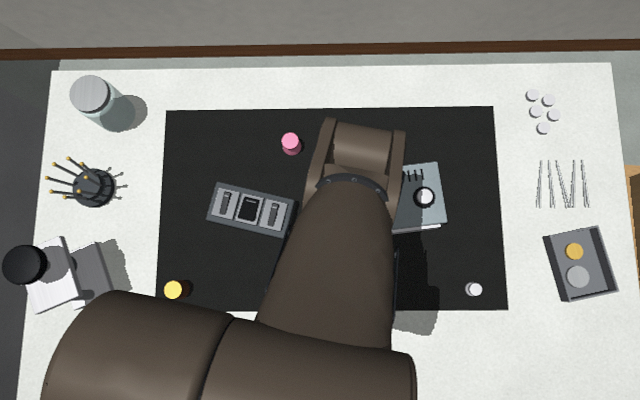

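In the scene crop the wide rocker has tipped over to on and both narrow ones are unchanged. Next is the large button.

Emit:
jog_arm([
  {"dx": 0,"dy": -0.04,"dz": 0,"rx": 0,"ry": 0,"rz": 0,"gripper": 0},
  {"dx": 0,"dy": -0.04,"dz": 0,"rx": 0,"ry": 0,"rz": 0,"gripper": 0},
  {"dx": 0,"dy": -0.04,"dz": 0,"rx": 0,"ry": 0,"rz": 0,"gripper": 0},
  {"dx": 0,"dy": -0.04,"dz": 0,"rx": 0,"ry": 0,"rz": 0,"gripper": 0},
  {"dx": 0,"dy": 0,"dz": -0.03,"rx": 0,"ry": 0,"rz": 0,"gripper": 0},
  {"dx": 0,"dy": 0,"dz": -0.02,"rx": 0,"ry": 0,"rz": 0,"gripper": 0},
  {"dx": 0,"dy": 0,"dz": 0,"rx": 0,"ry": 0,"rz": 0,"gripper": 0},
  {"dx": 0,"dy": 0,"dz": 0,"rx": 0,"ry": 0,"rz": 0,"gripper": 0},
])

```text
t: 10.1
eef_pos: [575.5, -210.5, 125.9]
tcp_rot: [-1.571, 0.0, -1.82]
ft_force: [-0.2, 1.3, -0.4]
opening: 0.004
```

```bash
python3 - <<'E'
from cell import env
import cv2
s=env.state();print(s["eef_pos"],s["ft_force"])
a=cv2.cvtColor(env.read_camera("scene"),cv2.COLOR_RGB2BGR)[100:240,190:370]
cv2.imwrite("pics/g1.png",cv2.resize(a,None,fx=4,fy=4,interpolation=2))
E
```

```text
[ 575.5151826  -210.52354948  125.92686107] [-0.2000165   1.30140389 -0.44540301]
```

View pics/g1.png

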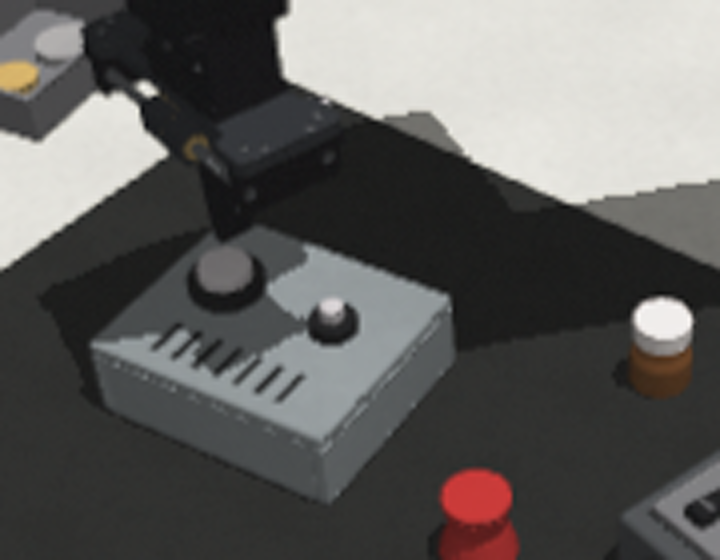

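The fingers hang about 30 mm above the large button. I still need about -12 mm in y before descending.

Emit:
jog_arm([
  {"dx": 0.001,"dy": -0.012,"dz": 0,"rx": 0,"ry": 0,"rz": 0,"gripper": 0},
  {"dx": 0,"dy": 0,"dz": -0.02,"rx": 0,"ry": 0,"rz": 0,"gripper": 0},
  {"dx": 0,"dy": 0,"dz": -0.007,"rx": 0,"ry": 0,"rz": 0,"gripper": 0},
  {"dx": 0,"dy": 0,"dz": 0,"rx": 0,"ry": 0,"rz": 0,"gripper": 0},
])

```text
t: 10.55
eef_pos: [575.9, -223.8, 98.3]
tcp_rot: [-1.572, 0.0, -1.821]
ft_force: [-0.4, 0.0, -1.2]
opening: 0.002
```

Emit:
jog_arm([
  {"dx": 0,"dy": 0,"dz": -0.003,"rx": 0,"ry": 0,"rz": 0,"gripper": 0},
  {"dx": 0,"dy": 0,"dz": -0.003,"rx": 0,"ry": 0,"rz": 0,"gripper": 0},
  {"dx": 0,"dy": 0,"dz": -0.002,"rx": 0,"ry": 0,"rz": 0,"gripper": 0},
  {"dx": 0,"dy": 0,"dz": 0,"rx": 0,"ry": 0,"rz": 0,"gripper": 0},
])

```text
t: 10.95
eef_pos: [576.6, -223.9, 91.1]
tcp_rot: [-1.57, -0.0, -1.821]
ft_force: [0.3, -0.6, 3.9]
opening: 0.003
```

Emit:
jog_arm([
  {"dx": 0,"dy": 0,"dz": -0.002,"rx": 0,"ry": 0,"rz": 0,"gripper": 0},
  {"dx": 0,"dy": 0,"dz": -0.001,"rx": 0,"ry": 0,"rz": 0,"gripper": 0},
  {"dx": 0,"dy": 0,"dz": 0,"rx": 0,"ry": 0,"rz": 0,"gripper": 0},
  {"dx": 0,"dy": 0,"dz": 0,"rx": 0,"ry": 0,"rz": 0,"gripper": 0},
])

```text
t: 11.35
eef_pos: [576.6, -223.9, 89.1]
tcp_rot: [-1.569, -0.001, -1.821]
ft_force: [-3.0, 0.7, 15.7]
opening: 0.005
```

The tip is at 78 mm with 16 N on it, so the button is on its end stop. I'll lift clear and check.

Emit:
jog_arm([
  {"dx": 0,"dy": 0,"dz": 0.01,"rx": 0,"ry": 0,"rz": 0,"gripper": 0},
  {"dx": 0,"dy": 0,"dz": 0.03,"rx": 0,"ry": 0,"rz": 0,"gripper": 0},
  {"dx": 0,"dy": 0,"dz": 0.04,"rx": 0,"ry": 0,"rz": 0,"gripper": 0},
  {"dx": 0,"dy": 0,"dz": 0.04,"rx": 0,"ry": 0,"rz": 0,"gripper": 0},
  {"dx": -0.02,"dy": -0.04,"dz": 0.02,"rx": 0,"ry": 0,"rz": 0,"gripper": 0},
  {"dx": -0.02,"dy": -0.04,"dz": 0,"rx": 0,"ry": 0,"rz": 0,"gripper": 0},
  {"dx": -0.02,"dy": -0.04,"dz": 0,"rx": 0,"ry": 0,"rz": 0,"gripper": 0},
  {"dx": -0.02,"dy": -0.04,"dz": 0,"rx": 0,"ry": 0,"rz": 0,"gripper": 0},
  {"dx": -0.02,"dy": -0.04,"dz": 0,"rx": 0,"ry": 0,"rz": 0,"gripper": 0},
  {"dx": 0,"dy": 0,"dz": 0,"rx": 0,"ry": 0,"rz": 0,"gripper": 0},
])

```text
t: 12.35
eef_pos: [473.5, -427.6, 227.2]
tcp_rot: [-1.572, -0.0, -1.826]
ft_force: [0.5, 0.4, -0.8]
opening: 0.004
```

```bash
python3 - <<'E'
from cell import env
import cv2
s=env.state();print(s["eef_pos"],s["ft_force"])
for n in("scene","top"):
    cv2.imwrite(f"pics/{n}4.png",cv2.cvtColor(env.read_camera(n),cv2.COLOR_RGB2BGR))
a=cv2.imread("pics/top4.png"); b=cv2.imread("pics/scene4.png")
cv2.imwrite("pics/h1.png",cv2.hconcat([cv2.resize(a[110:310,150:500],(460,263)),cv2.resize(b[110:310,190:450],(340,263))]))
E
```

```text
[ 473.51101111 -427.55118794  227.15112239] [ 0.51211823  0.39411873 -0.79121553]
```

View pics/h1.png

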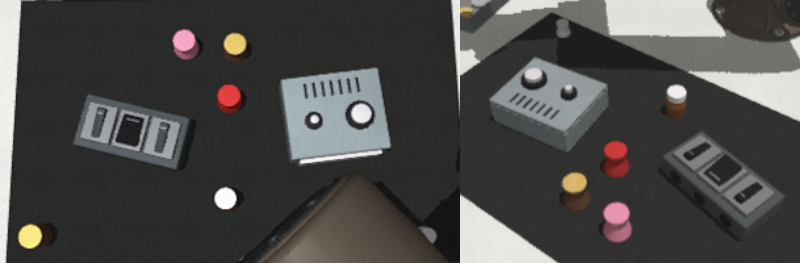

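View pics/scene4.png

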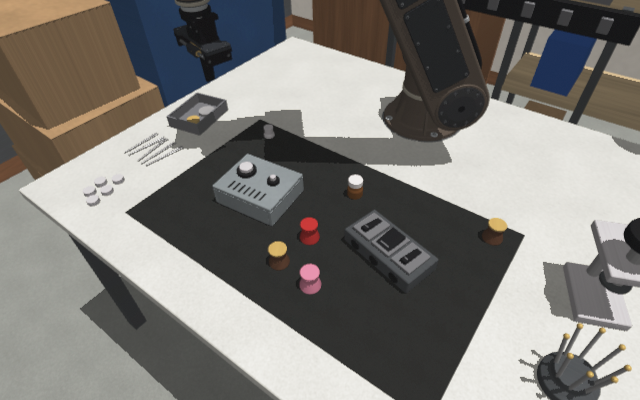

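The tray is shut, the wide rocker is on, and both buttons are up (large one at (246,169), as before). Everything loose is where it started, and the arm is clear.

```bash
python3 -c "
from cell import env
print(env.job_done())"
```

```text
the job is handed in; nothing more can be done
None
```

I did the three steps in order with the closed fingers and handed the job in at about 12.5 s. The hand-in gives no verdict, so what follows is from my own checks.

- **Tray:** I pushed it until the position stopped changing at about 30 N, and in the pictures the panel lies flush against the dryer. The stop came about 1.5 mm before the position I had calculated, which is within the calibration error.
- **Wide rocker:** I pressed it to about 26 N, with the fingertips stopping at about 57 mm, where I expected the end stop. The scene picture shows it tipped over to on, with both narrow rockers unchanged.
- **Large button:** I pressed it about 6 mm down, with the fingertips at 78 mm and 16 N on them, then lifted off. In the last pictures both buttons are up.

In the last pictures the posts, loupe and jar are upright where they started, judged by eye, and the arm is clear with no contact force beyond sensor noise. No check failed. The first move call was refused for its format before anything moved. Twice the arm came to rest 8 to 12 mm short sideways, and I corrected it before pressing.

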